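# Unload a kiln stack of ferrite and ceramic parts into their packing nests

### The arm

A 6-joint arm with a two-finger parallel gripper is mounted at the origin on the work surface. World frame = base frame: x ahead of the robot, y to its left, z up, the work surface at z = 0. Lengths are in mm, angles in degrees, forces in N, time in s.
With the tool pointing down it reaches from about 350 to 850 mm from the base axis. Payload 8.1 kg.
Tool frame: the origin (TCP) lies midway between the tips of the shut fingers; the grasp point (between the pads) lies 19 mm behind it (r.pinch_z is the distance from the TCP to the grasp point, in mm); z points along the fingers, y is the line along which they close (so a half turn about z gives the same grasp; the last joint's range is limited). The gripper opens to 85 mm and grips with 20 to 120 N. Pads are 22 mm wide; open, the fingers measure 114 mm over their backs; the gripper's body (76 mm by 85 mm) begins 54 mm behind the grasp point. The pads swing forward as they close: fully open they stand 13 mm farther back than shut.
Start: joints at [-69.58, 7.471, 85.268, -0, 87.261, -4.893], TCP at [256.56, -542.386, 231.292] pointing down, gripper open.
Joint ranges: [-169.43, 169.43], [-51.17, 129.36], [1.28, 143.12], [-76.62, 256.62], [0, 156.53], [-152.29, 152.29]. Speed limits (degrees/s): [136.94, 136.94, 159.86, 180, 180, 180].

### API

Orientations are given as [roll, pitch, yaw] about the fixed x, y, z axes, in that order (R = Rz(yaw) Ry(pitch) Rx(roll)).
In Python, from bench import sensors, optics, job, r gives the robot as it stands.
- The arm moves only by the tool play_rows, never from a script. Its argument "motion" is a list that holds one entry, the list of rows, each a list of 6 numbers: the shift along the tool's x, y, z in cm, then the turn, a rotation vector about the tool's x, y, z in degrees. In form: [[[x, y, z, ax, ay, az], ...]]. A call has 1 to 5 rows; each row is the pose to reach, as a shift and turn from the pose commanded when the call began, along the tool's axes at that moment; what a row does not reach only later rows make up. A row lasts 1/10 s, in which the tool goes at most 50 mm and 8.59 degrees, less where a joint would pass 70% of its speed; a pose out of reach is approached as far as the arm can. A call with a gripper value outside its range is refused whole. "jaw" is the opening, from 0 (shut) to 1 (fully open), set as the call begins (left out, the last holds). The fingers move at their own pace and stop on an object; "squeeze" is the grip in N (left out, the last holds). Time passes only in rows, so rows that repeat a pose let the fingers close. It gives the time, the measured TCP pose, the force, the opening and the grip force at its end, in the units of the state.
- sensors.sense(): the state, without advancing time (a new reading comes with each control period).
- optics.snapshot(name): name is "scene" or "top" or "wrist"; returns a dict with "pixels" (384x512x3 uint8, red, green, blue), "mtx" (3x3 intrinsics, pixels), "k1" (the pictures are not rectified: a ray, as slopes to the right and down, at radius r is drawn at 1 + k1 r^2 times it, then the intrinsics apply), "R" (3x3) and "t" (3): a world point X has camera coordinates R X + t; the wrist camera has in their place "T_tool_cam" (4x4, takes a point from camera to tool coordinates, whose origin is the TCP and whose axes are the flange's). Camera axes: x right, y down, z forward; pixel columns grow to the right and rows downward; lengths in mm; the calibration is good to about 2 mm. A picture is of the moment at which its call begins: read the wrist's pose just before it. There is no depth.
- job.hand_in(): hands the job in; it is judged then, once.
The state is a dict: "time": time; "joint_pos": joint angles; "qd": joint speeds; "joint_efforts": joint torques, N m; "tool_pos": TCP position; "tcp_rot": TCP orientation; "ft_force": force on the tool from outside, world axes, zero at the start; "wrist_torque": the same for the moment, N m; "finger_gap": finger opening in mm; "grip_force": force on a finger pad.
Only numpy, scipy, OpenCV 4.12 (cv2) and the standard library are available. Lean on these libraries where they do the work, as an engineer would, in place of code of your own. Each camera call takes 0.05 s, during which the arm holds its last target. There are 200 camera calls.

### The job

The fired parts stand stacked on the white kiln plate: take the stack apart from the top down - ring, disc, square block, slab - and set each one straight into the cream nest that is its own (the ring over the post, the disc in the plain round recess, the square block in the square one, the slab in the oblong one), seated flat on the floor of its recess. The parts are brittle: never tip one over, lower each into its nest rather than dropping it, and leave every part let go and at rest.

Things in the scene. Friction and masses are not known exactly. Their poses are not given: they have to be found in the camera images.
- ring: Grey-beige ceramic ring, 36 mm outside diameter, 20 mm hole, 20 mm high, about 60 g; top of the stack at the start. Origin: centre of its underside, z up. The stack is 90 mm high with its plate; nothing else on the bench is higher than 100 mm.
- disc: Charcoal solid round disc, 44 mm diameter, 20 mm high, about 140 g; second from the top, under the ring. Origin: centre of its underside, z up.
- square: Grey-beige square block, 52 x 52 x 20 mm high, about 220 g; third from the top, under the disc. Origin: centre of its underside; x and y square to its sides, z up.
- slab: Charcoal oblong slab, 92 mm (its x) x 62 mm (its y) x 20 mm high, about 500 g; bottom of the stack, lying on a fixed white ceramic plate (120 x 90 x 10 mm high) roughly parallel to it. Origin: centre of its underside, z up. All four parts lie flat and roughly centred on one another (within 4 mm a layer), each turned a little differently.
- nest_ring: Cream plastic nest, 66 x 66 x 10 mm high, with a round recess 50 mm in diameter and 5 mm deep (floor 5 mm above the bench) and a thin steel post in the middle of it, 6 mm in diameter, its top 15 mm above the bench; it takes the ring, over the post. Fixed to the bench. Origin: centre of its underside, on the bench (z = 0), z up; the recess is central.
- nest_disc: Cream plastic nest, 74 x 74 x 10 mm high, with a plain round recess 58 mm in diameter and 5 mm deep (floor 5 mm above the bench); it takes the disc. Fixed to the bench. Origin: centre of its underside, on the bench (z = 0), z up; the recess is central.
- nest_square: Cream plastic nest, 80 x 80 x 10 mm high, with a square recess 66 x 66 mm, 5 mm deep (floor 5 mm above the bench), its sides along the body's x and y; it takes the square block. Fixed to the bench. Origin: centre of its underside, on the bench (z = 0), z up; the recess is central.
- nest_slab: Cream plastic nest, 118 mm (its x) x 88 mm (its y) x 10 mm high, with an oblong recess 106 mm (x) x 76 mm (y), 5 mm deep (floor 5 mm above the bench); it takes the slab, either way round. Fixed to the bench. Origin: centre of its underside, on the bench (z = 0), z up; the recess is central.
Things that resemble listed ones, but are neither listed nor needed, are in the scene too. What is shaped like the ring but red is not meant.

How it is judged:
By the outcome, as a careful person would: the job done as asked, in the order asked, and still so for the second after the job is handed in, with the robot touching nothing.
It also fails if it takes over 112 s, if anything falls off the work surface, if the arm or the gripper's body presses on something with over 40 N, if the wrist force passes 120 N, or if a joint passes its speed limit or range.

## Working session

There is one attempt and no reset: what is moved stays moved. The work goes in short steps, Python scripts to look and compute and a tool call to move; the robot and the scene stay as the last step left them, time stands still between calls to the robot, and variables do not carry over. Pictures are saved under pics/ and viewed, at most 14 in all, crops included, and the job is handed in when it is done.

Besides the shell and the picture viewer there is one more tool, called after ">>>" by a JSON object that holds its "api" and its "payload", one argument or row to a line. play_rows: Moves the arm, as the interface text tells. Its arguments: {"type":"object","properties":{"motion":{"type":"array","items":{"type":"array","items":{"type":"array","items":{"type":"number"}}}},"jaw":{"type":"number"},"squeeze":{"type":"number"}},"required":["motion"]}

```bash
mkdir -p pics; cat > h.py <<'E'
import sys; sys.path.insert(0,'.')
from bench import sensors, optics, job, r
import cv2, numpy as np
from scipy.spatial.transform import Rotation as Ro
def tool():
    s=sensors.sense(); T=np.eye(4); T[:3,3]=s['tool_pos']
    T[:3,:3]=Ro.from_euler('xyz',s['tcp_rot'],degrees=True).as_matrix(); return T,s
def snap(n):
    T,s=tool(); d=optics.snapshot(n)
    if n=='wrist': M=T@np.array(d['T_tool_cam']); d['Rwc'],d['c']=M[:3,:3],M[:3,3]
    else: R=np.array(d['R']); d['Rwc'],d['c']=R.T,-R.T@np.array(d['t'])
    return d
def world(d,uv,z):
    K=np.array(d['mtx']); out=[]
    for u,v in uv:
        x=np.linalg.inv(K)@[u,v,1]; rd=np.hypot(x[0],x[1]); q=rd
        for _ in range(30): q=rd/(1+d['k1']*q*q)
        x[:2]*=q/rd if rd else 1
        w=d['Rwc']@x; out.append(d['c']+w*(z-d['c'][2])/w[2])
    return np.array(out)
def pix(d,P):
    out=[]
    for p in np.atleast_2d(P):
        c=d['Rwc'].T@(p-d['c']); s=c[:2]/c[2]; s=s*(1+d['k1']*(s@s)); out.append((np.array(d['mtx'])@[*s,1])[:2])
    return np.array(out)
def save(d,name,box=None,k=1.5):
    im=cv2.cvtColor(np.asarray(d['pixels']),cv2.COLOR_RGB2BGR)
    if box: im=im[box[1]:box[3],box[0]:box[2]]
    cv2.imwrite('pics/'+name,cv2.resize(im,None,fx=k,fy=k,interpolation=cv2.INTER_CUBIC))
E
python3 - <<'E'
from h import *
T,s=tool(); print(s)
for n in ('top','scene'):
    d=snap(n); save(d,n+'0.png'); print(n,d['c'],d['Rwc'].round(2).tolist(),d['mtx'],d['k1'])
d=snap('wrist'); print(d['T_tool_cam']); print(r.pinch_z)
E
```

```text
{'time': 0.0, 'joint_pos': array([-6.95799735e+01,  7.51594246e+00,  8.53292363e+01,  6.40269152e-04,
        8.72620890e+01, -4.89340514e+00]), 'qd': array([ 0.05957629, -0.04174456, -0.00674035,  0.05874364, -0.03497805,
       -0.05283796]), 'joint_efforts': array([-4.50934904e-04, -5.69404256e+01, -5.00557888e+01, -1.96899814e-04,
        1.49940723e-02,  1.01981719e-06]), 'tool_pos': array([ 256.36889507, -541.85963157,  230.23615269]), 'tcp_rot': array([-1.79893178e+02, -9.78732344e-03,  2.53133913e+01]), 'ft_force': array([ 1.23324741, -0.84592241,  0.25562626]), 'wrist_torque': array([-0.0138216 ,  0.00025785, -0.04511383]), 'grip_force': 0.0, 'finger_gap': 85.6053568300488}
top [ 355.32942048  -15.42373814 1079.13422878] [[-0.0, -0.99, 0.12], [-1.0, 0.0, -0.01], [0.0, -0.12, -0.99]] [[448.83769193   0.         248.56306179]
 [  0.         448.83769193 193.44674685]
 [  0.           0.           1.        ]] -0.10246973058449481
scene [858.70655384 321.69046954 514.18344672] [[-0.67, 0.5, -0.55], [0.74, 0.45, -0.49], [0.0, -0.74, -0.67]] [[348.7732684    0.         254.30930186]
 [  0.         348.7732684  194.8545325 ]
 [  0.           0.           1.        ]] 0.024177574699244097
[[ 8.72583472e-04 -9.46590460e-01 -3.22437186e-01  8.37317349e+01]
 [ 9.99998942e-01  4.50835205e-04  1.38267627e-03  6.96391621e-01]
 [-1.16346213e-03 -3.22438052e-01  9.46589853e-01 -1.42764554e+02]
 [ 0.00000000e+00  0.00000000e+00  0.00000000e+00  1.00000000e+00]]
18.700000000000003
```

View pics/top0.png

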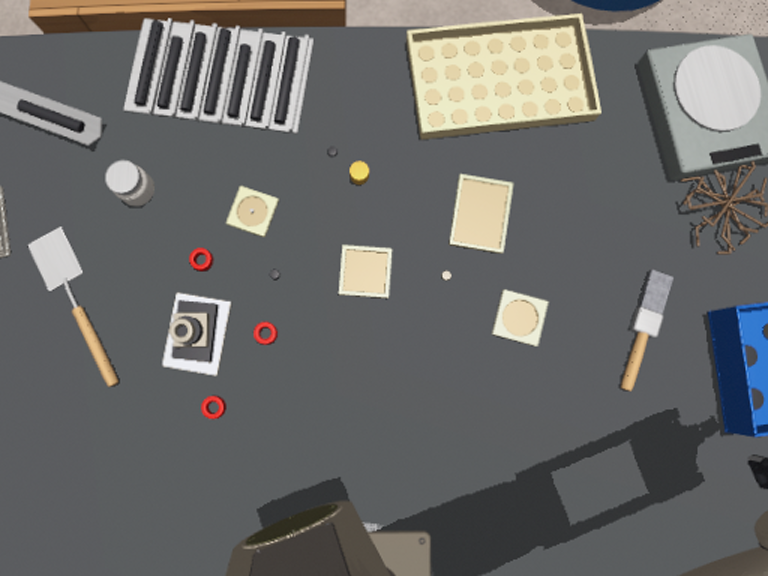

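View pics/scene0.png

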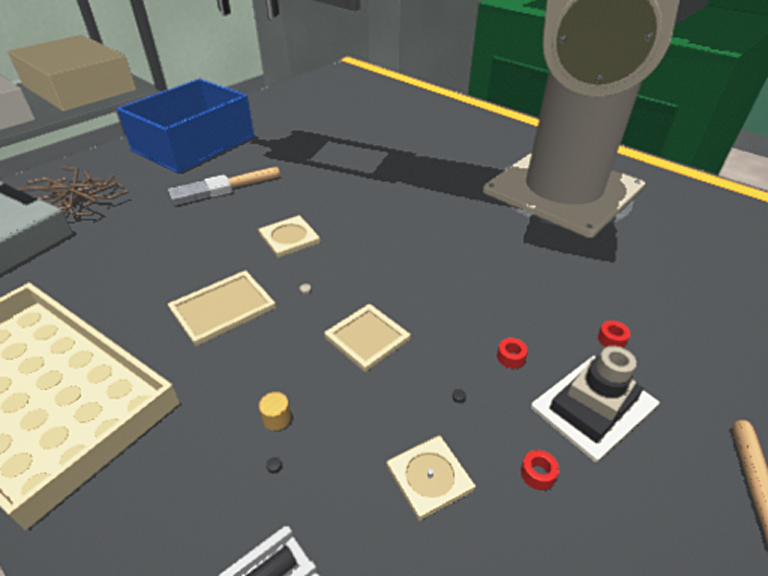

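The stack (ring, disc, square, slab) stands on the white plate at about (197,333) in the top view. The nests are ring (252,211), with a post, square (365,271), slab (481,213) and disc (521,318). Three red rings at (200,259), (265,333) and (213,407) are decoys. The grey-beige ring on top of the stack at (185,330) is the one meant.

```bash
python3 - <<'E'
from h import *
print([a for a in dir(r) if a[0]!='_'])
d=snap('top')
save(d,'stack.png',(95,180,195,255),8)
im=np.asarray(d['pixels']); hsv=cv2.cvtColor(im,cv2.COLOR_RGB2HSV)
m=cv2.inRange(hsv,(14,25,150),(35,140,255)); m=cv2.morphologyEx(m,cv2.MORPH_CLOSE,np.ones((5,5)))
cs,_=cv2.findContours(m,cv2.RETR_EXTERNAL,cv2.CHAIN_APPROX_NONE)
for c in cs:
    if 300<cv2.contourArea(c)<3500:
        b=cv2.boxPoints(cv2.minAreaRect(c)); w=world(d,b,10); e=[w[1]-w[0],w[2]-w[1]]
        print(b.mean(0).round(1),'ctr',w.mean(0).round(1),[(np.linalg.norm(x).round(1),np.degrees(np.arctan2(x[1],x[0])).round(1)) for x in e])
E
```

```text
['PlanningError', 'pinch_z']
[125.  219.5] ctr [425.7 276.   10. ] [(np.float64(58.6), np.float64(-90.1)), (np.float64(50.4), np.float64(-178.6))]
[ 62.4 230. ] ctr [400.5 429.9  10. ] [(np.float64(18.5), np.float64(-65.0)), (np.float64(140.3), np.float64(-152.0))]
[346.5 212. ] ctr [ 442.1 -256.1   10. ] [(np.float64(72.3), np.float64(-15.5)), (np.float64(75.3), np.float64(-104.3))]
[242.  180.6] ctr [519.   -5.1  10. ] [(np.float64(78.8), np.float64(-3.9)), (np.float64(75.4), np.float64(-94.3))]
[167.6 140.2] ctr [619.7 176.7  10. ] [(np.float64(67.7), np.float64(-16.7)), (np.float64(71.1), np.float64(-109.1))]
[320.6 141.7] ctr [ 615.2 -197.9   10. ] [(np.float64(120.8), np.float64(-9.6)), (np.float64(90.3), np.float64(-98.7))]
[460.5  11. ] ctr [ 975.3 -588.9   10. ] [(np.float64(288.5), np.float64(-87.0)), (np.float64(66.9), np.float64(172.0))]
```

View pics/stack.png

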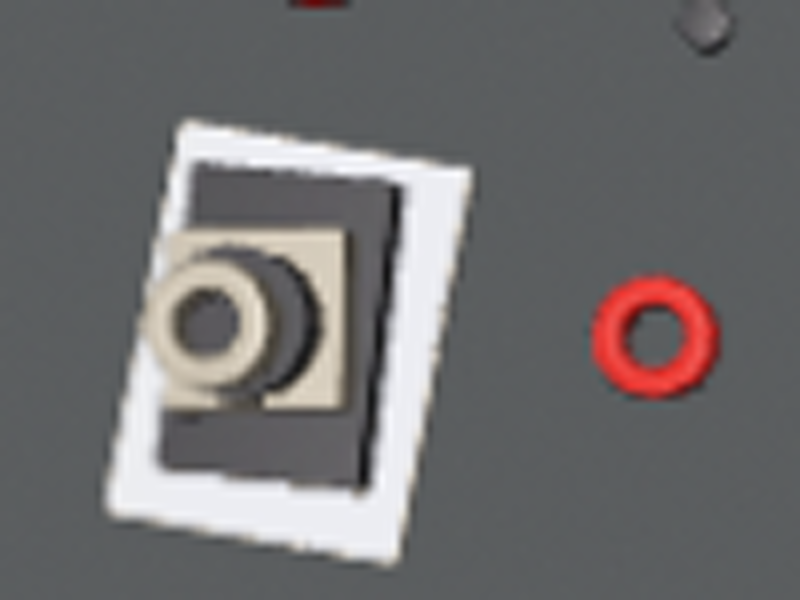

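The crop shows the grey-beige ring on top, centred at (208,322), over the charcoal disc, square block and slab on the white plate. The red ring at (655,337) stands alone on the bench, so it is a decoy.

```bash
python3 - <<'E'
from h import *
d=snap('top')
f=lambda L,z: world(d,[(95+u/8,180+v/8) for u,v in L],z).round(1)
print('ring',f([(208,322)],90),'sq',f([(170,232),(347,228),(350,408),(168,408)],50).tolist())
s=f([(193,163),(397,183),(362,490),(158,468)],30);print('slab',s.tolist(),s.mean(0)); e=s[0]-s[3]; print(np.degrees(np.arctan2(e[1],e[0])),np.linalg.norm(e))
p=f([(185,122),(470,168),(395,562),(110,512)],10); print('plate',p.mean(0))
E
```

```text
ring [[418.7 263.1  90. ]] sq [[447.4, 286.3, 50.0], [448.5, 234.3, 50.0], [396.5, 232.2, 50.0], [396.4, 285.4, 50.0]]
slab [[469.7, 285.8, 30.0], [463.6, 224.6, 30.0], [373.4, 233.0, 30.0], [379.7, 293.7, 30.0]] [421.6   259.275  30.   ]
-5.0164387833431014 90.34605691451067
plate [418.45 260.7   10.  ]
```

>>> {"api": "play_rows", "payload": {
  "motion": [
    [[2.6, -3.6, 0, 0, 0, 5.06], [5.2, -7.2, 0, 0, 0, 10.12], [7.8, -10.8, 0, 0, 0, 15.18], [10.4, -14.4, 0, 0, 0, 20.24], [13.0, -18.0, 0, 0, 0, 25.3]]
  ],
  "jaw": 1,
  "squeeze": 40
}}

```text
time: 0.75
tool_pos: [297.1, -322.4, 231.1]
tcp_rot: [-180.0, -0.0, -0.2]
ft_force: [1.0, -0.0, 0.5]
finger_gap: 85.6
grip_force: 0.0
```

>>> {"api": "play_rows", "payload": {
  "motion": [
    [[1.2, -4.7, 0, 0, 0, 0], [2.4, -9.4, 0, 0, 0, 0], [3.6, -14.1, 0, 0, 0, 0], [4.8, -18.8, 0, 0, 0, 0], [6.0, -23.5, 0, 0, 0, 0]]
  ]
}}

```text
time: 1.25
tool_pos: [357.1, -87.3, 231.5]
tcp_rot: [180.0, -0.1, -0.0]
ft_force: [1.2, -0.4, 0.2]
finger_gap: 85.0
grip_force: 0.0
```

>>> {"api": "play_rows", "payload": {
  "motion": [
    [[1.2, -4.8, 0, 0, 0, 0], [2.4, -9.6, 0, 0, 0, 0], [3.6, -14.4, 0, 0, 0, 0], [4.8, -19.2, 0, 0, 0, 0], [6.0, -24.0, 0, 0, 0, 0]]
  ]
}}

```text
time: 1.75
tool_pos: [417.1, 153.3, 231.6]
tcp_rot: [-180.0, -0.1, 0.0]
ft_force: [1.5, -0.7, 0.3]
finger_gap: 85.2
grip_force: 0.0
```

>>> {"api": "play_rows", "payload": {
  "motion": [
    [[0, -4, 0, 0, 0, 0], [0, -8, 0, 0, 0, 0], [0, -11, 0, 0, 0, 0], [0, -11, 0, 0, 0, 0]]
  ]
}}

```text
time: 2.15
tool_pos: [416.2, 264.1, 231.0]
tcp_rot: [-179.9, 0.0, 0.2]
ft_force: [0.0, -1.1, -0.1]
finger_gap: 85.4
grip_force: 0.0
```

```bash
python3 - <<'E'
from h import *
T,s=tool(); print(s['time'],s['tool_pos'],s['tcp_rot'],s['joint_pos'],s['ft_force'])
d=snap('wrist'); save(d,'w1.png'); np.savez('w1.npz',**d)
print(pix(d,[[419,263,90],[422,259,50],[421.6,259.3,30]]))
E
```

```text
2.15 [416.2454661  264.0929905  231.00380945] [-1.79949222e+02  3.69826153e-02  2.28634239e-01] [ 2.63859554e+01 -9.31386091e+00  1.01902397e+02  6.19435965e-02
  8.74222753e+01  1.16154546e+02] [ 0.04226825 -1.11664689 -0.08116968]
[[258.78837052 176.13944907]
 [262.46376357 163.24110374]
 [261.97355576 159.44157424]]
```

View pics/w1.png

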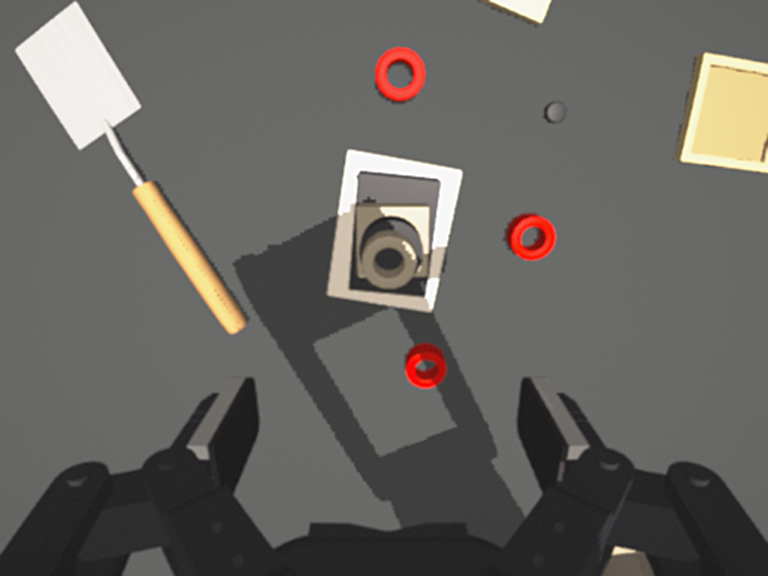

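The wrist view shows the ring at (389,260), with the fingers clear of everything. It agrees with the top-view estimate to about 2 mm.

>>> {"api": "play_rows", "payload": {
  "motion": [
    [[0.4, 0.1, 4.5, 0, 0, 0], [0.4, 0.1, 9, 0, 0, 0], [0.4, 0.1, 13, 0, 0, 0], [0.4, 0.1, 15.5, 0, 0, 0], [0.4, 0.1, 15.5, 0, 0, 0]]
  ]
}}

```text
time: 2.7
tool_pos: [417.9, 257.2, 72.0]
tcp_rot: [179.8, 0.4, -0.1]
ft_force: [-0.6, -0.3, 0.8]
finger_gap: 85.6
grip_force: 0.0
```

>>> {"api": "play_rows", "payload": {
  "motion": [
    [[0, 0, 0, 0, 0, 0], [0, 0, 0, 0, 0, 0], [0, 0, 0, 0, 0, 0], [0, 0, 0, 0, 0, 0], [0, 0, 0, 0, 0, 0]]
  ],
  "jaw": 0,
  "squeeze": 35
}}

```text
time: 3.2
tool_pos: [422.4, 260.6, 78.5]
tcp_rot: [-179.9, -0.2, 0.0]
ft_force: [-0.5, -1.1, 6.6]
finger_gap: 33.6
grip_force: 34.8
```

```bash
python3 - <<'E'
from h import *
T,s=tool(); print(s['time'],s['tool_pos'],s['ft_force'],s['finger_gap'],s['grip_force'])
d=snap('scene'); save(d,'s1.png',(340,200,460,320),5)
E
```

```text
3.2 [422.43523389 260.58275801  78.51261639] [-0.52008759 -1.14948369  6.55974241] 33.59492921217616 34.75431733997539
```

View pics/s1.png

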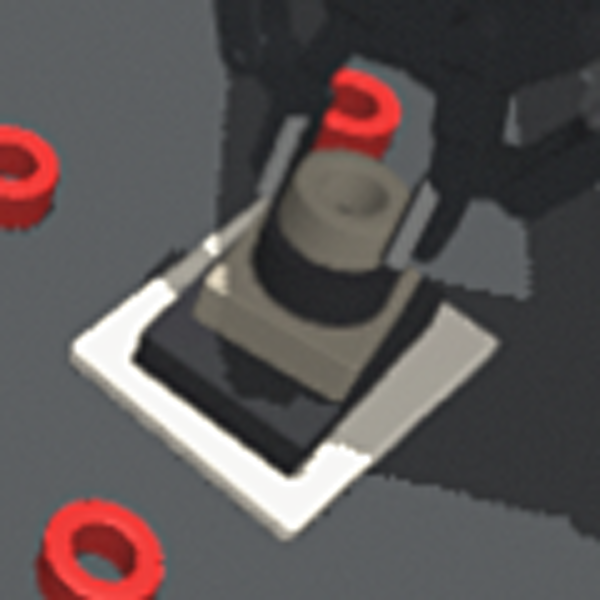

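The scene crop shows the pads on the ring, which sits at about (345,210) on the disc. The grip is holding, so I lift gently.

>>> {"api": "play_rows", "payload": {
  "motion": [
    [[0, 0, -0.5, 0, 0, 0], [0, 0, -2, 0, 0, 0], [0, 0, -4, 0, 0, 0], [0, 0, -5, 0, 0, 0], [0, 0, -5, 0, 0, 0]]
  ]
}}

```text
time: 3.75
tool_pos: [422.4, 260.7, 128.6]
tcp_rot: [-179.9, -0.2, 0.0]
ft_force: [0.1, -0.2, -0.8]
finger_gap: 33.6
grip_force: 35.2
```

```bash
python3 - <<'E'
from h import *
T,s=tool(); print(s['time'],s['tool_pos'],s['ft_force'],s['finger_gap'],s['grip_force'])
d=snap('scene'); save(d,'s2.png',(340,150,460,290),4)
print(pix(d,[s['tool_pos']]))
E
```

```text
3.75 [422.37401624 260.65112954 128.57152145] [ 0.08829515 -0.19588128 -0.82967218] 33.57322149056034 35.15921470709145
[[417.16481731 221.79342525]]
```

View pics/s2.png

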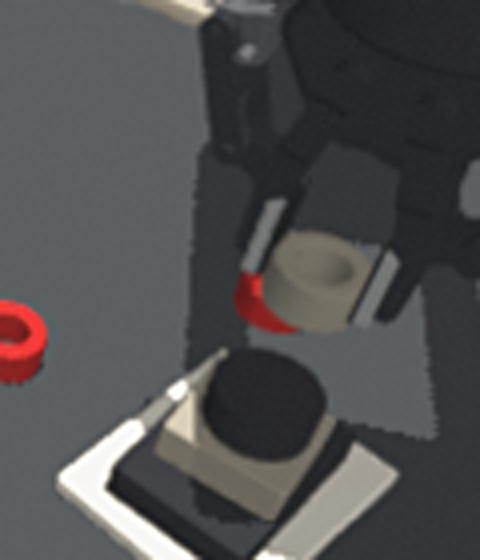

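The ring hangs level in the pads, and the disc below it is undisturbed at (265,405) in the crop. I carry the ring over its nest.

>>> {"api": "play_rows", "payload": {
  "motion": [
    [[3.5, 1.5, -0.5, 0, 0, 0], [8, 3.4, -1.5, 0, 0, 0], [12.5, 5.3, -2, 0, 0, 0], [17, 7.2, -2, 0, 0, 0], [19.7, 8.4, -2, 0, 0, 0]]
  ]
}}

```text
time: 4.3
tool_pos: [620.2, 173.9, 144.9]
tcp_rot: [180.0, 0.0, -0.1]
ft_force: [-0.8, -0.2, -0.8]
finger_gap: 33.7
grip_force: 35.2
```

>>> {"api": "play_rows", "payload": {
  "motion": [
    [[0, 0, 0, 0, 0, 0], [0, 0, 0, 0, 0, 0]]
  ]
}}

```text
time: 4.5
tool_pos: [617.4, 175.4, 144.3]
tcp_rot: [180.0, 0.2, -0.1]
ft_force: [-0.2, -0.7, -0.6]
finger_gap: 33.5
grip_force: 35.2
```

```bash
python3 - <<'E'
from h import *
T,s=tool(); print(s['time'],s['tool_pos'],s['ft_force'],s['finger_gap'],s['grip_force'])
d=snap('wrist'); save(d,'w2.png'); np.savez('w2.npz',**{k:d[k] for k in('mtx','k1','Rwc','c')})
E
```

```text
4.5 [617.4257542  175.38977434 144.31744145] [-0.20614753 -0.68684867 -0.62165885] 33.463496278445064 35.16667207237333
```

View pics/w2.png

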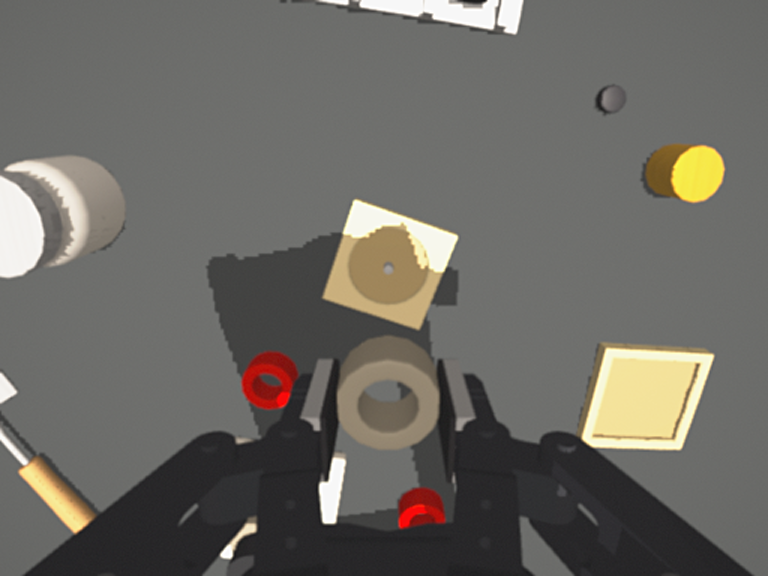

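The nest with its post shows at (388,268) and the held ring's top at (388,405).

```bash
python3 - <<'E'
from h import *
d=dict(np.load('w2.npz'))
f=lambda L,z: world(d,np.array(L)/1.5,z).round(1)
print(f([(388,268)],15), f([(355,200),(458,236),(420,329),(323,298)],10).mean(0), 'ring',f([(388,405)],155.8), f([(388,347),(388,447)],155.8))
print('sq nest',f([(603,344),(713,352),(680,449),(580,445)],10).mean(0))
E
```

```text
[[620.8 174.3  15. ]] [619.65 173.6   10.  ] ring [[615.6 174.6 155.8]] [[636.9 174.6 155.8]
 [598.6 174.6 155.8]]
sq nest [521.175  -9.675  10.   ]
```

>>> {"api": "play_rows", "payload": {
  "motion": [
    [[0.3, 0, 3, 0, 0, 0], [0.3, 0, 7, 0, 0, 0], [0.3, 0, 10, 0, 0, 0], [0.3, 0, 11.3, 0, 0, 0], [0.3, 0, 11.3, 0, 0, 0]]
  ]
}}

```text
time: 5.05
tool_pos: [618.2, 176.3, 30.8]
tcp_rot: [179.9, 0.3, 0.1]
ft_force: [-1.1, 0.2, -0.9]
finger_gap: 33.5
grip_force: 35.2
```

>>> {"api": "play_rows", "payload": {
  "motion": [
    [[0, 0, 0.4, 0, 0, 0], [0, 0, 0.8, 0, 0, 0], [0, 0, 1.1, 0, 0, 0], [0, 0, 1.3, 0, 0, 0], [0, 0, 1.3, 0, 0, 0]]
  ]
}}

```text
time: 5.55
tool_pos: [621.1, 176.0, 20.4]
tcp_rot: [-180.0, -0.0, 0.0]
ft_force: [0.5, -0.1, -0.4]
finger_gap: 33.5
grip_force: 35.2
```

>>> {"api": "play_rows", "payload": {
  "motion": [
    [[0, 0, 0.2, 0, 0, 0], [0, 0, 0.4, 0, 0, 0], [0, 0, 0.5, 0, 0, 0], [0, 0, 0.6, 0, 0, 0], [0, 0, 0.6, 0, 0, 0]]
  ]
}}

```text
time: 6.05
tool_pos: [620.9, 176.0, 14.1]
tcp_rot: [180.0, 0.0, 0.0]
ft_force: [-0.3, -0.5, -1.3]
finger_gap: 33.5
grip_force: 35.2
```

```bash
python3 - <<'E'
from h import *
T,s=tool(); print(s['time'],s['tool_pos'],s['ft_force'],s['finger_gap'],s['grip_force'])
d=snap('scene'); p=pix(d,[620,175,15])[0].astype(int); save(d,'s3.png',(p[0]-60,p[1]-60,p[0]+60,p[1]+40),5)
E
```

```text
6.05 [620.85163717 175.96113492  14.05517373] [-0.27256125 -0.49496988 -1.34297189] 33.54184073413754 35.16662774607539
```

View pics/s3.png

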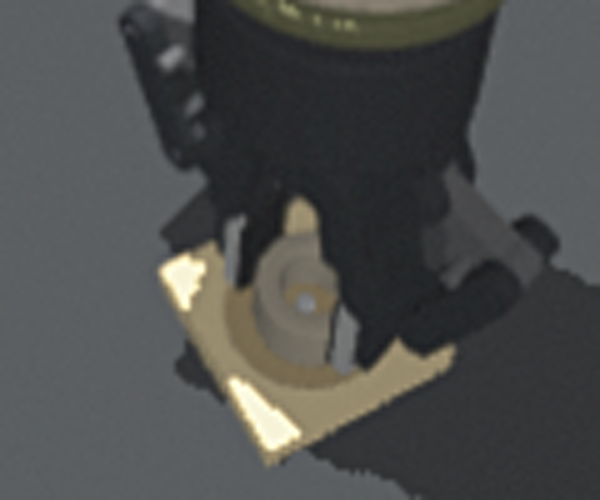

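The ring is centred over the post at (305,300) and just above the floor. I lower it in small steps until the force changes.

>>> {"api": "play_rows", "payload": {
  "motion": [
    [[0, 0, 0.05, 0, 0, 0], [0, 0, 0.1, 0, 0, 0], [0, 0, 0.1, 0, 0, 0]]
  ]
}}

```text
time: 6.4
tool_pos: [621.1, 176.0, 13.6]
tcp_rot: [-180.0, -0.0, 0.0]
ft_force: [-1.8, -0.0, 1.8]
finger_gap: 33.4
grip_force: 35.4
```

>>> {"api": "play_rows", "payload": {
  "motion": [
    [[0, 0, 0.05, 0, 0, 0], [0, 0, 0.1, 0, 0, 0], [0, 0, 0.1, 0, 0, 0]]
  ]
}}

```text
time: 6.7
tool_pos: [621.1, 176.0, 13.5]
tcp_rot: [180.0, -0.0, 0.0]
ft_force: [-7.0, -1.7, 9.4]
finger_gap: 33.1
grip_force: 36.2
```

>>> {"api": "play_rows", "payload": {
  "motion": [
    [[0, 0, 0, 0, 0, 0], [0, 0, 0, 0, 0, 0], [0, 0, 0, 0, 0, 0], [0, 0, 0, 0, 0, 0]]
  ],
  "jaw": 1
}}

```text
time: 7.1
tool_pos: [620.9, 176.0, 12.1]
tcp_rot: [180.0, 0.0, 0.0]
ft_force: [-0.2, -0.7, -0.4]
finger_gap: 85.4
grip_force: 0.0
```

>>> {"api": "play_rows", "payload": {
  "motion": [
    [[0, 0, -2, 0, 0, 0], [0, 0, -5, 0, 0, 0], [0, 0, -9, 0, 0, 0], [0, 0, -13, 0, 0, 0], [0, 0, -15, 0, 0, 0]]
  ]
}}

```text
time: 7.6
tool_pos: [622.9, 176.4, 167.0]
tcp_rot: [-179.9, -0.3, 0.0]
ft_force: [0.5, 0.1, 0.5]
finger_gap: 85.0
grip_force: 0.0
```

>>> {"api": "play_rows", "payload": {
  "motion": [
    [[-4.2, -1.8, 0, 0, 0, 0], [-8.4, -3.6, 0, 0, 0, 0], [-12.6, -5.4, 0, 0, 0, 0], [-16.8, -7.2, 0, 0, 0, 0], [-20, -8.5, 0, 0, 0, 0]]
  ]
}}

```text
time: 8.1
tool_pos: [418.6, 261.7, 162.1]
tcp_rot: [-180.0, 0.0, 0.0]
ft_force: [0.9, 0.9, -0.2]
finger_gap: 85.5
grip_force: 0.0
```

>>> {"api": "play_rows", "payload": {
  "motion": [
    [[0, 0, 0, 0, 0, 0], [0, 0, 0, 0, 0, 0]]
  ]
}}

```text
time: 8.3
tool_pos: [420.7, 261.3, 162.6]
tcp_rot: [-180.0, -0.1, 0.1]
ft_force: [-0.2, 0.3, -0.3]
finger_gap: 85.5
grip_force: 0.0
```

```bash
python3 - <<'E'
from h import *
T,s=tool(); print(s['time'],s['tool_pos'],s['ft_force'],s['finger_gap'],s['grip_force'])
d=snap('wrist'); np.savez('w3.npz',**{k:d[k] for k in('mtx','k1','Rwc','c')})
p=pix(d,[421,260,60])[0].astype(int); print(p)
a=snap('top'); q=pix(a,[621,176,15])[0].astype(int)
def crop(d,p,h,k):
    im=cv2.cvtColor(np.asarray(d['pixels']),cv2.COLOR_RGB2BGR)[p[1]-h:p[1]+h,p[0]-h:p[0]+h]; return cv2.resize(im,(390,390),interpolation=cv2.INTER_CUBIC)
cv2.imwrite('pics/c3.png',np.hstack([crop(d,p,65,0),crop(a,q,26,0)])); print(q)
E
```

```text
8.3 [420.73784219 261.33644129 162.55717012] [-0.2440993   0.27988014 -0.28219375] 85.49950586329035 0.0
[259 191]
[167 139]
```

View pics/c3.png

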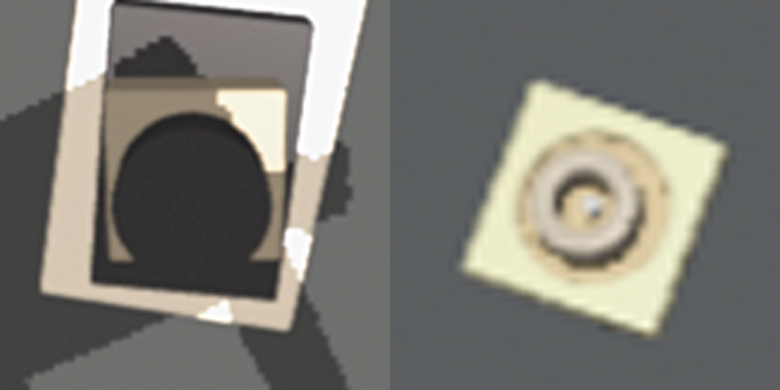

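The ring sits over the post in its nest, centred in the right panel. On the stack the disc spans about 113–270 px, with its centre near (191,203) in the left panel.

```bash
python3 - <<'E'
from h import *
d=dict(np.load('w3.npz'))
f=lambda L,z: world(d,np.array(L)/3+[194,126],z).round(1)
print(f([(191,203),(113,203),(270,203)],70), f([(105,86),(286,90),(283,262),(108,260)],50).tolist())
print(f([(112,5),(312,25),(277,300),(92,282)],30).tolist())
E
```

```text
[[422.8 261.2  70. ]
 [422.7 282.2  70. ]
 [422.8 239.8  70. ]] [[450.6, 285.4, 50.0], [449.6, 234.5, 50.0], [397.2, 233.6, 50.0], [397.7, 286.0, 50.0]]
[[470.7, 284.6, 30.0], [465.0, 225.3, 30.0], [375.3, 232.9, 30.0], [381.6, 293.3, 30.0]]
```

>>> {"api": "play_rows", "payload": {
  "motion": [
    [[0.2, 0, 3, 0, 0, 0], [0.2, 0, 6.5, 0, 0, 0], [0.2, 0, 9.5, 0, 0, 0], [0.2, 0, 10.6, 0, 0, 0], [0.2, 0, 10.6, 0, 0, 0]]
  ]
}}

```text
time: 8.9
tool_pos: [422.2, 259.8, 54.5]
tcp_rot: [179.9, 0.2, -0.1]
ft_force: [-0.3, 0.3, 0.3]
finger_gap: 85.6
grip_force: 0.0
```

>>> {"api": "play_rows", "payload": {
  "motion": [
    [[0, 0, 0, 0, 0, 0], [0, 0, 0, 0, 0, 0]]
  ]
}}

```text
time: 9.1
tool_pos: [424.6, 261.5, 58.3]
tcp_rot: [-179.9, -0.2, -0.0]
ft_force: [0.7, -0.3, -0.1]
finger_gap: 85.3
grip_force: 0.0
```

>>> {"api": "play_rows", "payload": {
  "motion": [
    [[0, 0, 0.1, 0, 0, 0], [0, 0, 0.1, 0, 0, 0], [0, 0, 0.1, 0, 0, 0], [0, 0, 0.1, 0, 0, 0], [0, 0, 0.1, 0, 0, 0]]
  ],
  "jaw": 0,
  "squeeze": 40
}}

```text
time: 9.6
tool_pos: [423.4, 261.2, 56.2]
tcp_rot: [-180.0, -0.1, 0.0]
ft_force: [-2.0, -0.7, 6.0]
finger_gap: 42.4
grip_force: 40.0
```

>>> {"api": "play_rows", "payload": {
  "motion": [
    [[0, 0, 0, 0, 0, 0]]
  ]
}}

```text
time: 9.7
tool_pos: [423.4, 261.2, 56.2]
tcp_rot: [-180.0, -0.1, 0.0]
ft_force: [-1.0, -0.6, 5.8]
finger_gap: 42.6
grip_force: 40.0
```

>>> {"api": "play_rows", "payload": {
  "motion": [
    [[0, 0, -0.5, 0, 0, 0], [0, 0, -2, 0, 0, 0], [0, 0, -4, 0, 0, 0], [0, 0, -5, 0, 0, 0], [0, 0, -5, 0, 0, 0]]
  ]
}}

```text
time: 10.2
tool_pos: [424.2, 261.5, 107.1]
tcp_rot: [-179.9, -0.2, 0.0]
ft_force: [0.4, -0.3, -1.7]
finger_gap: 42.0
grip_force: 40.8
```

>>> {"api": "play_rows", "payload": {
  "motion": [
    [[0.2, 3, -2, 0, 0, 0], [0.4, 7.5, -3.5, 0, 0, 0], [0.6, 12, -4, 0, 0, 0], [0.8, 16.5, -4, 0, 0, 0], [1, 21, -4, 0, 0, 0]]
  ]
}}

```text
time: 10.7
tool_pos: [432.5, 49.4, 144.7]
tcp_rot: [180.0, 0.0, 0.0]
ft_force: [0.5, -0.1, -1.2]
finger_gap: 41.8
grip_force: 41.1
```

>>> {"api": "play_rows", "payload": {
  "motion": [
    [[0.2, 4.5, 0, 0, 0, 0], [0.4, 9, 0, 0, 0, 0], [0.6, 13.5, 0, 0, 0, 0], [0.8, 18, 0, 0, 0, 0], [0.8, 22.5, 0, 0, 0, 0]]
  ]
}}

```text
time: 11.2
tool_pos: [440.4, -175.7, 144.3]
tcp_rot: [-180.0, 0.0, 0.0]
ft_force: [-0.2, -0.5, -1.7]
finger_gap: 42.1
grip_force: 41.1
```

>>> {"api": "play_rows", "payload": {
  "motion": [
    [[0, 4, 0, 0, 0, 0], [0, 7, 0, 0, 0, 0], [0, 8.2, 0, 0, 0, 0], [0, 8.2, 0, 0, 0, 0], [0, 8.2, 0, 0, 0, 0]]
  ]
}}

```text
time: 11.7
tool_pos: [440.8, -255.0, 144.5]
tcp_rot: [-179.9, 0.1, 0.0]
ft_force: [-0.9, -0.1, -1.8]
finger_gap: 42.2
grip_force: 41.2
```

```bash
python3 - <<'E'
from h import *
T,s=tool(); print(s['time'],s['tool_pos'],s['ft_force'],s['finger_gap'],s['grip_force'])
d=snap('wrist'); save(d,'w4.png'); np.savez('w4.npz',**{k:d[k] for k in('mtx','k1','Rwc','c')})
E
```

```text
11.7 [ 440.78848818 -254.99988761  144.47500843] [-0.93993178 -0.07486843 -1.75204216] 42.20300769064746 41.20990991592407
```

View pics/w4.png

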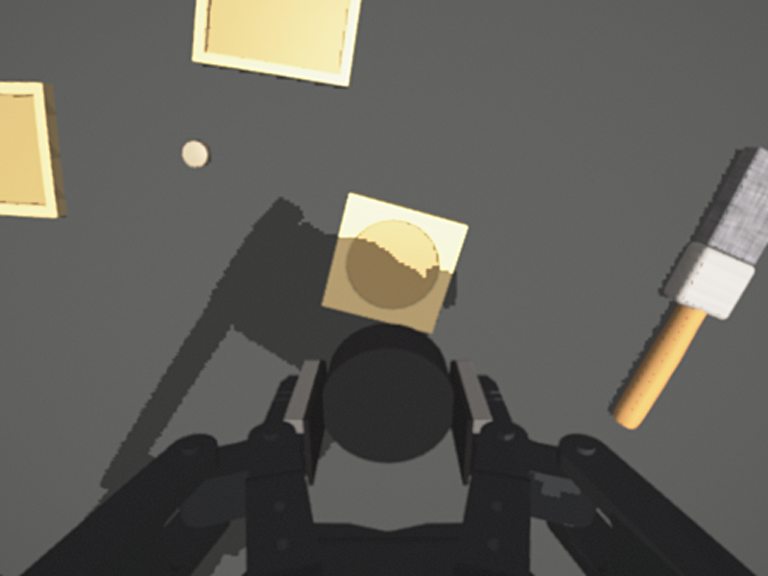

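The disc nest's recess is centred near (393,265), and the disc is held level with its top near (388,404).

```bash
python3 - <<'E'
from h import *
d=dict(np.load('w4.npz'))
f=lambda L,z: world(d,np.array(L)/1.5,z).round(1)
print(f([(393,264.5)],10), f([(350,193),(468,226),(433,333),(322,303)],10).mean(0), 'disc',f([(388.5,404)],158.3))
E
```

```text
[[ 445.2 -259.    10. ]] [ 444.2   -259.175   10.   ] disc [[ 440.9 -256.   158.3]]
```

>>> {"api": "play_rows", "payload": {
  "motion": [
    [[0.3, 0.25, 3, 0, 0, 0], [0.3, 0.25, 7, 0, 0, 0], [0.3, 0.25, 10, 0, 0, 0], [0.3, 0.25, 11.7, 0, 0, 0], [0.3, 0.25, 11.7, 0, 0, 0]]
  ]
}}

```text
time: 12.25
tool_pos: [442.0, -255.4, 25.1]
tcp_rot: [-179.8, 0.3, 0.1]
ft_force: [-0.5, -0.2, -1.8]
finger_gap: 42.2
grip_force: 41.2
```

>>> {"api": "play_rows", "payload": {
  "motion": [
    [[0, 0, 0.2, 0, 0, 0], [0, 0, 0.5, 0, 0, 0], [0, 0, 0.7, 0, 0, 0], [0, 0, 0.8, 0, 0, 0], [0, 0, 0.8, 0, 0, 0]]
  ]
}}

```text
time: 12.75
tool_pos: [444.3, -258.7, 20.7]
tcp_rot: [180.0, -0.0, 0.0]
ft_force: [0.0, 0.1, -1.2]
finger_gap: 42.6
grip_force: 41.2
```

>>> {"api": "play_rows", "payload": {
  "motion": [
    [[0, 0, 0.1, 0, 0, 0], [0, 0, 0.2, 0, 0, 0], [0, 0, 0.3, 0, 0, 0], [0, 0, 0.4, 0, 0, 0], [0, 0, 0.4, 0, 0, 0]]
  ]
}}

```text
time: 13.25
tool_pos: [444.0, -258.5, 16.1]
tcp_rot: [-180.0, 0.0, 0.0]
ft_force: [-0.0, -0.3, -1.5]
finger_gap: 42.4
grip_force: 41.2
```

>>> {"api": "play_rows", "payload": {
  "motion": [
    [[0, 0, 0.1, 0, 0, 0], [0, 0, 0.2, 0, 0, 0], [0, 0, 0.3, 0, 0, 0], [0, 0, 0.4, 0, 0, 0], [0, 0, 0.4, 0, 0, 0]]
  ]
}}

```text
time: 13.75
tool_pos: [444.0, -258.5, 12.1]
tcp_rot: [-180.0, 0.0, 0.0]
ft_force: [-0.3, -0.1, -1.7]
finger_gap: 42.0
grip_force: 41.2
```

>>> {"api": "play_rows", "payload": {
  "motion": [
    [[0, 0, 0.05, 0, 0, 0], [0, 0, 0.1, 0, 0, 0], [0, 0, 0.1, 0, 0, 0]]
  ]
}}

```text
time: 14.05
tool_pos: [444.1, -258.6, 11.3]
tcp_rot: [180.0, -0.0, 0.0]
ft_force: [0.3, -0.4, -2.0]
finger_gap: 42.5
grip_force: 41.4
```

>>> {"api": "play_rows", "payload": {
  "motion": [
    [[0, 0, 0.05, 0, 0, 0], [0, 0, 0.1, 0, 0, 0], [0, 0, 0.1, 0, 0, 0]]
  ]
}}

```text
time: 14.35
tool_pos: [444.2, -258.6, 11.2]
tcp_rot: [-180.0, 0.0, 0.0]
ft_force: [-3.4, 2.5, 10.3]
finger_gap: 41.9
grip_force: 42.4
```

```bash
python3 - <<'E'
from h import *
T,s=tool(); print(s['time'],s['tool_pos'],s['ft_force'],s['finger_gap'],s['grip_force'])
d=snap('scene'); p=pix(d,[443,-258,15])[0].astype(int); save(d,'s4.png',(p[0]-40,p[1]-35,p[0]+40,p[1]+25),8)
E
```

```text
14.35 [ 444.16559792 -258.59281646   11.20248661] [-3.38735468  2.54694246 10.25660521] 41.88686686020412 42.38195836544037
```

View pics/s4.png

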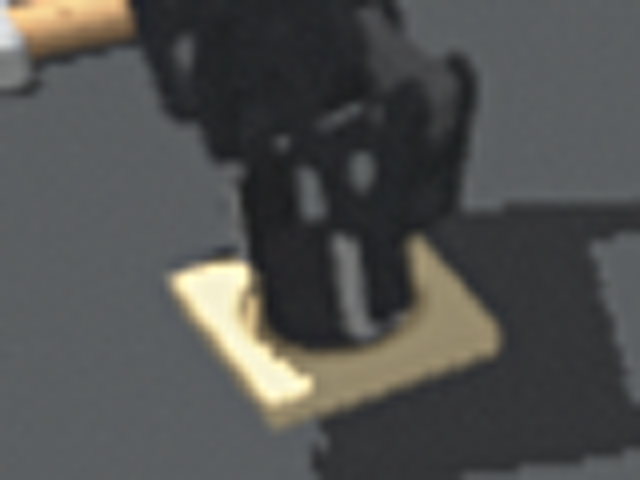

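The disc is in its recess with contact at the expected height, so I release it and go back for the square block.

>>> {"api": "play_rows", "payload": {
  "motion": [
    [[0, 0, 0, 0, 0, 0], [0, 0, 0, 0, 0, 0], [0, 0, 0, 0, 0, 0], [0, 0, 0, 0, 0, 0]]
  ],
  "jaw": 1
}}

```text
time: 14.8
tool_pos: [444.1, -258.5, 10.2]
tcp_rot: [-180.0, 0.0, 0.0]
ft_force: [-0.7, -0.1, -0.4]
finger_gap: 85.6
grip_force: 0.0
```

>>> {"api": "play_rows", "payload": {
  "motion": [
    [[0, 0, -2, 0, 0, 0], [0, 0, -5, 0, 0, 0], [0, 0, -9, 0, 0, 0], [0, 0, -12, 0, 0, 0], [0, 0, -14, 0, 0, 0]]
  ]
}}

```text
time: 15.3
tool_pos: [445.1, -259.2, 153.2]
tcp_rot: [179.9, -0.2, 0.0]
ft_force: [0.9, -1.2, 0.2]
finger_gap: 85.2
grip_force: 0.0
```

>>> {"api": "play_rows", "payload": {
  "motion": [
    [[-0.2, -4.5, 0, 0, 0, 0], [-0.4, -9, 0, 0, 0, 0], [-0.6, -13.5, 0, 0, 0, 0], [-0.8, -18, 0, 0, 0, 0], [-1, -22.5, 0, 0, 0, 0]]
  ]
}}

```text
time: 15.8
tool_pos: [433.7, -32.0, 150.3]
tcp_rot: [180.0, -0.0, -0.0]
ft_force: [1.5, -0.3, -0.2]
finger_gap: 85.2
grip_force: 0.0
```

>>> {"api": "play_rows", "payload": {
  "motion": [
    [[-0.2, -4.5, 0, 0, 0, 0], [-0.4, -9, 0, 0, 0, 0], [-0.6, -13.5, 0, 0, 0, 0], [-0.8, -18, 0, 0, 0, 0], [-1, -22.5, 0, 0, 0, 0]]
  ]
}}

```text
time: 16.3
tool_pos: [423.6, 193.4, 150.5]
tcp_rot: [-180.0, -0.0, 0.0]
ft_force: [1.8, 0.4, 0.4]
finger_gap: 85.2
grip_force: 0.0
```

>>> {"api": "play_rows", "payload": {
  "motion": [
    [[0, -4.5, 0, 0, 0, 0], [0, -6.8, 0, 0, 0, 0], [0, -6.8, 0, 0, 0, 0], [0, -6.8, 0, 0, 0, 0], [0, -6.8, 0, 0, 0, 0]]
  ]
}}

```text
time: 16.8
tool_pos: [424.0, 258.5, 150.1]
tcp_rot: [180.0, 0.0, -0.0]
ft_force: [-0.3, -0.5, 0.3]
finger_gap: 85.3
grip_force: 0.0
```

```bash
python3 - <<'E'
from h import *
T,s=tool(); print(s['time'],s['tool_pos'],s['tcp_rot'],s['ft_force'],s['finger_gap'])
d=snap('wrist'); np.savez('w5.npz',**{k:d[k] for k in('mtx','k1','Rwc','c')})
p=pix(d,[423,260,50])[0].astype(int); print(p)
a=snap('top'); q=pix(a,[443,-258,20])[0].astype(int)
def crop(d,p,h,k):
    im=cv2.cvtColor(np.asarray(d['pixels']),cv2.COLOR_RGB2BGR)[p[1]-h:p[1]+h,p[0]-h:p[0]+h]; return cv2.resize(im,(390,390),interpolation=cv2.INTER_CUBIC)
cv2.imwrite('pics/c5.png',np.hstack([crop(d,p,65,0),crop(a,q,26,0)])); print(q)
E
```

```text
16.8 [423.95547815 258.50464141 150.07339657] [ 1.79968286e+02  2.15428933e-02 -2.60529491e-02] [-0.26103118 -0.50540225  0.31095078] 85.31216044850952
[255 193]
[348 211]
```

View pics/c5.png

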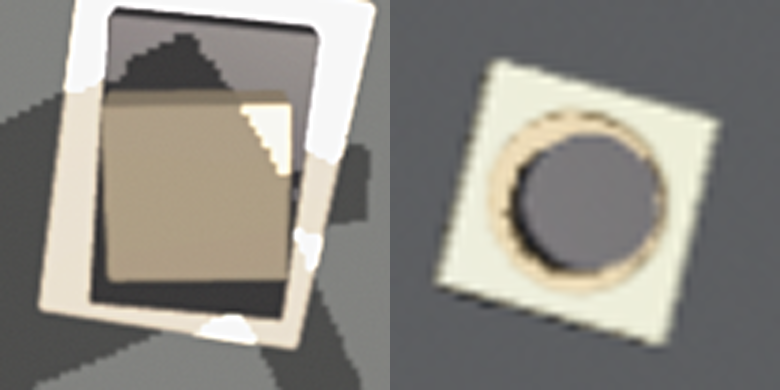

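The disc is flat in its recess in the right panel. The square block's top spans (103..290, 103..281) in the left panel, nearly aligned with the tool.

```bash
python3 - <<'E'
from h import *
d=dict(np.load('w5.npz'))
f=lambda L,z: world(d,np.array(L)/3+[190,128],z).round(1)
for L,z in (([(102,103),(291,104),(289,278),(108,282)],50),([(111,14),(317,34),(283,318),(92,302)],30)):
    w=f(L,z); e=w[0]-w[3]+w[1]-w[2]; print(w.tolist(),w.mean(0),np.degrees(np.arctan2(e[1],e[0])))
E
```

```text
[[450.1, 285.4, 50.0], [449.8, 234.5, 50.0], [398.6, 233.5, 50.0], [397.4, 285.6, 50.0]] [423.975 259.75   50.   ] 0.44115224086765353
[[471.1, 284.3, 30.0], [465.5, 225.8, 30.0], [375.8, 233.0, 30.0], [381.4, 293.1, 30.0]] [423.45 259.05  30.  ] -5.096507192304584
```

>>> {"api": "play_rows", "payload": {
  "motion": [
    [[0, -0.1, 3, 0, 0, 0], [0, -0.1, 7, 0, 0, 0], [0, -0.1, 10, 0, 0, 0], [0, -0.1, 11.4, 0, 0, 0], [0, -0.1, 11.4, 0, 0, 0]]
  ]
}}

```text
time: 17.4
tool_pos: [422.5, 259.0, 34.3]
tcp_rot: [179.9, 0.2, -0.1]
ft_force: [0.1, -0.8, -0.2]
finger_gap: 85.5
grip_force: 0.0
```

>>> {"api": "play_rows", "payload": {
  "motion": [
    [[0, 0, 0, 0, 0, 0], [0, 0, 0, 0, 0, 0], [0, 0, 0, 0, 0, 0]]
  ]
}}

```text
time: 17.7
tool_pos: [425.4, 261.1, 38.2]
tcp_rot: [-179.9, -0.2, 0.0]
ft_force: [0.8, -0.7, -0.1]
finger_gap: 85.6
grip_force: 0.0
```

>>> {"api": "play_rows", "payload": {
  "motion": [
    [[0, 0.05, 0.2, 0, 0, 0], [0, 0.05, 0.2, 0, 0, 0], [0, 0.05, 0.2, 0, 0, 0], [0, 0.05, 0.2, 0, 0, 0], [0, 0.05, 0.2, 0, 0, 0]]
  ],
  "jaw": 0,
  "squeeze": 50
}}

```text
time: 18.2
tool_pos: [424.3, 260.2, 34.9]
tcp_rot: [-180.0, -0.0, 0.0]
ft_force: [-2.0, -0.1, 5.9]
finger_gap: 50.7
grip_force: 53.1
```

>>> {"api": "play_rows", "payload": {
  "motion": [
    [[0, 0, 0, 0, 0, 0], [0, 0, 0, 0, 0, 0]]
  ]
}}

```text
time: 18.4
tool_pos: [424.3, 260.2, 34.9]
tcp_rot: [-180.0, -0.0, 0.0]
ft_force: [-1.0, -0.6, 6.1]
finger_gap: 50.6
grip_force: 53.1
```

>>> {"api": "play_rows", "payload": {
  "motion": [
    [[0, 0, -0.5, 0, 0, 0], [0, 0, -2, 0, 0, 0], [0, 0, -4, 0, 0, 0], [0, 0, -5, 0, 0, 0], [0, 0, -5, 0, 0, 0]]
  ]
}}

```text
time: 18.9
tool_pos: [425.1, 260.5, 85.9]
tcp_rot: [-179.9, -0.2, 0.0]
ft_force: [1.1, 0.5, -2.8]
finger_gap: 50.7
grip_force: 52.6
```

>>> {"api": "play_rows", "payload": {
  "motion": [
    [[0.6, 2, -3, 0, 0, 0], [2, 6, -5, 0, 0, 1], [3.5, 10, -5.5, 0, 0, 2], [5, 14, -5.5, 0, 0, 3], [6.5, 18, -5.5, 0, 0, 4]]
  ]
}}

```text
time: 19.4
tool_pos: [489.0, 78.4, 138.6]
tcp_rot: [180.0, 0.0, -4.0]
ft_force: [0.5, 1.6, -2.3]
finger_gap: 50.5
grip_force: 53.6
```

```bash
python3 - <<'E'
from h import *
T,s=tool(); print(s['tool_pos'],s['tcp_rot'], (T[:3,:3].T@(np.array([520.5,-7.5,140])-T[:3,3]))/10)
E
```

```text
[489.00041953  78.40326608 138.58430175] [ 1.79997721e+02  2.40633362e-02 -4.00468170e+00] [ 3.74213826  8.34937097 -0.14280944]
```

>>> {"api": "play_rows", "payload": {
  "motion": [
    [[1.4, 3.2, 0, 0, 0, 0], [2.8, 6.4, 0, 0, 0, 0], [3.7, 8.4, 0, 0, 0, 0], [3.7, 8.4, 0, 0, 0, 0], [3.7, 8.4, 0, 0, 0, 0]]
  ]
}}

```text
time: 19.9
tool_pos: [519.4, -6.6, 138.0]
tcp_rot: [-180.0, 0.1, -4.1]
ft_force: [-0.4, 0.1, -3.1]
finger_gap: 50.6
grip_force: 53.6
```

```bash
python3 - <<'E'
from h import *
T,s=tool(); print(s['time'],s['tool_pos'],s['tcp_rot'],s['finger_gap'])
d=snap('wrist'); save(d,'w6.png'); np.savez('w6.npz',**{k:d[k] for k in('mtx','k1','Rwc','c')})
E
```

```text
19.9 [519.39227313  -6.56738601 138.03751418] [-1.79975648e+02  1.16317050e-01 -4.06583068e+00] 50.64834459152005
```

View pics/w6.png

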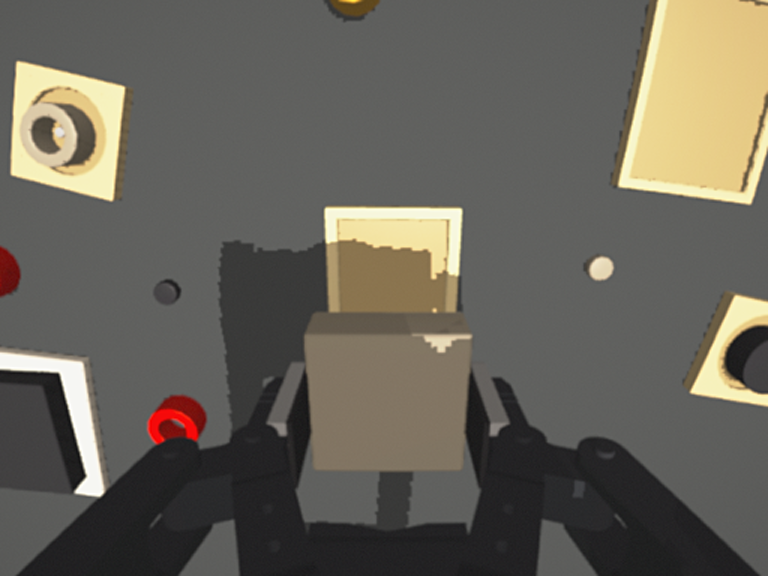

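The square nest is parallel to the held block, with its far edge from (325,207) to (462,208).

```bash
python3 - <<'E'
from h import *
d=dict(np.load('w6.npz'))
w=world(d,np.array([(325,207),(462,208),(338,219),(449,219)])/1.5,10); print(w.round(1))
a=np.radians(-4.1); u=np.array([np.cos(a),np.sin(a)])
print((w[:2,:2].mean(0)-40*u), (w[2:,:2].mean(0)-33*u), np.linalg.norm(w[0]-w[1]),np.linalg.norm(w[2]-w[3]))
b=world(d,np.array([(305,334),(470,334),(463,469),(313,470)])/1.5,138-4.9+20);print(b.mean(0), b)
E
```

```text
[[563.1  26.5  10. ]
 [556.9 -53.7  10. ]
 [555.4  19.6  10. ]
 [550.9 -45.9  10. ]]
[520.08285248 -10.76323926] [520.24193216 -10.79250309] 80.40644808517419 65.59734448879115
[519.37322562  -7.24918316 153.1       ] [[546.63040587  16.00164312 153.1       ]
 [543.12274816 -33.91685235 153.1       ]
 [492.27726028 -31.22635107 153.1       ]
 [495.46248816  20.14482765 153.1       ]]
```

>>> {"api": "play_rows", "payload": {
  "motion": [
    [[0.1, 0.3, 3, 0, 0, 0], [0.1, 0.3, 7, 0, 0, 0], [0.1, 0.3, 10, 0, 0, 0], [0.1, 0.3, 11.3, 0, 0, 0], [0.1, 0.3, 11.3, 0, 0, 0]]
  ]
}}

```text
time: 20.45
tool_pos: [518.6, -8.4, 24.0]
tcp_rot: [-180.0, 0.3, -3.9]
ft_force: [0.1, 0.4, -2.2]
finger_gap: 50.4
grip_force: 53.5
```

>>> {"api": "play_rows", "payload": {
  "motion": [
    [[0, 0, 0.1, 0, 0, 0], [0, 0, 0.2, 0, 0, 0], [0, 0, 0.4, 0, 0, 0], [0, 0, 0.5, 0, 0, 0], [0, 0, 0.5, 0, 0, 0]]
  ]
}}

```text
time: 20.95
tool_pos: [521.1, -9.5, 21.6]
tcp_rot: [180.0, -0.0, -4.0]
ft_force: [0.3, 1.1, -2.1]
finger_gap: 51.1
grip_force: 53.6
```

>>> {"api": "play_rows", "payload": {
  "motion": [
    [[0, 0, 0.1, 0, 0, 0], [0, 0, 0.2, 0, 0, 0], [0, 0, 0.3, 0, 0, 0], [0, 0, 0.4, 0, 0, 0], [0, 0, 0.4, 0, 0, 0]]
  ]
}}

```text
time: 21.45
tool_pos: [520.7, -9.5, 17.0]
tcp_rot: [-180.0, 0.0, -4.0]
ft_force: [0.1, 0.6, -1.5]
finger_gap: 51.0
grip_force: 53.6
```

>>> {"api": "play_rows", "payload": {
  "motion": [
    [[0, 0, 0.1, 0, 0, 0], [0, 0, 0.2, 0, 0, 0], [0, 0, 0.3, 0, 0, 0], [0, 0, 0.3, 0, 0, 0]]
  ]
}}

```text
time: 21.85
tool_pos: [520.7, -9.5, 14.1]
tcp_rot: [-180.0, 0.0, -4.0]
ft_force: [0.4, 1.1, -2.4]
finger_gap: 50.4
grip_force: 53.6
```

>>> {"api": "play_rows", "payload": {
  "motion": [
    [[0, 0, 0.1, 0, 0, 0], [0, 0, 0.2, 0, 0, 0], [0, 0, 0.3, 0, 0, 0], [0, 0, 0.3, 0, 0, 0]]
  ]
}}

```text
time: 22.25
tool_pos: [520.7, -9.4, 11.1]
tcp_rot: [-180.0, 0.0, -4.0]
ft_force: [-0.6, 0.5, -2.7]
finger_gap: 50.6
grip_force: 53.6
```

>>> {"api": "play_rows", "payload": {
  "motion": [
    [[0, 0, 0.05, 0, 0, 0], [0, 0, 0.1, 0, 0, 0], [0, 0, 0.1, 0, 0, 0]]
  ]
}}

```text
time: 22.55
tool_pos: [520.8, -9.5, 10.2]
tcp_rot: [-180.0, 0.0, -4.0]
ft_force: [-0.2, -0.9, -1.9]
finger_gap: 50.9
grip_force: 53.6
```

>>> {"api": "play_rows", "payload": {
  "motion": [
    [[0, 0, 0.05, 0, 0, 0], [0, 0, 0.1, 0, 0, 0], [0, 0, 0.1, 0, 0, 0]]
  ]
}}

```text
time: 22.85
tool_pos: [521.0, -9.5, 9.9]
tcp_rot: [180.0, 0.0, -4.0]
ft_force: [-4.6, 0.6, 4.8]
finger_gap: 50.5
grip_force: 54.4
```

>>> {"api": "play_rows", "payload": {
  "motion": [
    [[0, 0, 0, 0, 0, 0], [0, 0, 0, 0, 0, 0], [0, 0, 0, 0, 0, 0], [0, 0, 0, 0, 0, 0]]
  ],
  "jaw": 1
}}

```text
time: 23.25
tool_pos: [521.0, -9.5, 9.3]
tcp_rot: [-180.0, -0.0, -4.0]
ft_force: [-0.5, 0.4, -0.0]
finger_gap: 85.7
grip_force: 0.0
```

>>> {"api": "play_rows", "payload": {
  "motion": [
    [[0, 0, -2, 0, 0, 0], [0, 0, -5, 0, 0, 0], [0, 0, -9, 0, 0, 0], [0, 0, -12, 0, 0, 0], [0, 0, -14, 0, 0, 0]]
  ]
}}

```text
time: 23.75
tool_pos: [522.1, -9.6, 152.3]
tcp_rot: [180.0, -0.2, -4.0]
ft_force: [-0.2, -0.3, -0.0]
finger_gap: 85.4
grip_force: 0.0
```

```bash
python3 - <<'E'
from h import *
T,s=tool(); print(s['tool_pos'],s['tcp_rot'], ((T[:3,:3].T@(np.array([423.4,259,150])-T[:3,3]))/10).round(2))
E
```

```text
[522.08782218  -9.59737744 152.32116021] [179.9927728   -0.20495831  -3.98666435] [-11.71 -26.11   0.19]
```

>>> {"api": "play_rows", "payload": {
  "motion": [
    [[-1.8, -4, 0, 0, 0, 0.3], [-3.6, -8, 0, 0, 0, 0.6], [-5.4, -12, 0, 0, 0, 0.9], [-7.2, -16, 0, 0, 0, 1.1], [-9, -20.2, 0, 0, 0, 1.1]]
  ]
}}

```text
time: 24.25
tool_pos: [444.4, 199.6, 149.5]
tcp_rot: [-180.0, -0.0, -5.1]
ft_force: [0.8, 0.9, 1.1]
finger_gap: 85.1
grip_force: 0.0
```

>>> {"api": "play_rows", "payload": {
  "motion": [
    [[-1.6, -3.6, 0, 0, 0, 0], [-2.5, -5.8, 0, 0, 0, 0], [-2.5, -5.8, 0, 0, 0, 0], [-2.5, -5.8, 0, 0, 0, 0], [-2.5, -5.8, 0, 0, 0, 0]]
  ]
}}

```text
time: 24.75
tool_pos: [425.7, 257.5, 149.2]
tcp_rot: [180.0, -0.0, -5.1]
ft_force: [-0.7, 0.6, -0.2]
finger_gap: 85.4
grip_force: 0.0
```

```bash
python3 - <<'E'
from h import *
T,s=tool(); print(s['time'],s['tool_pos'],s['tcp_rot'])
d=snap('wrist')
im=np.asarray(d['pixels']).astype(int); g=im.sum(2)/3
# slab top edges via dark/white transition along row & column through slab centre
for z,cx,cy in ((30,423.4,259),):
    u,v=pix(d,[cx,cy,z])[0].astype(int); print(u,v)
    print(g[v-20,u-50:u+50].astype(int).tolist()); print(g[v-60:v+60,u].astype(int).tolist())
    for row in (v-20,v+20):
        L=[c for c in range(u,u-60,-1) if g[row,c]>95][:1]; R=[c for c in range(u,u+60) if g[row,c]>95][:1]
        print(row,L,R, world(d,[(L[0]+.5,row),(R[0]-.5,row)],30).round(1).tolist())
E
```

```text
24.75 [425.71082357 257.47104417 149.21446198] [ 1.79976584e+02 -4.05555017e-03 -5.12289980e+00]
256 188
[78, 79, 109, 176, 223, 231, 230, 228, 228, 228, 228, 228, 229, 232, 218, 119, 54, 59, 63, 62, 63, 62, 62, 63, 61, 63, 62, 62, 62, 61, 62, 61, 63, 62, 62, 61, 60, 63, 63, 62, 62, 63, 62, 62, 62, 61, 61, 62, 61, 63, 62, 61, 61, 62, 61, 63, 63, 63, 63, 61, 62, 61, 62, 60, 62, 91, 123, 130, 134, 140, 141, 142, 141, 141, 141, 141, 140, 140, 141, 142, 140, 140, 135, 136, 224, 254, 248, 247, 247, 247, 247, 247, 247, 247, 247, 247, 248, 254, 230, 138]
[247, 247, 247, 247, 248, 250, 255, 193, 44, 53, 104, 140, 149, 147, 146, 145, 146, 140, 110, 100, 102, 95, 68, 60, 61, 60, 62, 62, 62, 62, 63, 61, 62, 62, 63, 62, 62, 64, 62, 61, 62, 63, 63, 61, 62, 62, 63, 61, 61, 62, 61, 59, 61, 62, 63, 63, 62, 60, 63, 61, 62, 61, 60, 63, 62, 61, 62, 61, 61, 62, 62, 59, 60, 60, 61, 59, 61, 61, 61, 62, 61, 61, 60, 61, 60, 60, 61, 61, 60, 60, 60, 60, 61, 60, 61, 60, 60, 61, 60, 60, 60, 60, 60, 60, 55, 77, 158, 228, 231, 228, 228, 228, 221, 187, 142, 130, 134, 135, 135, 135]
168 [221] [272] [[445.0, 287.5, 30.0], [441.1, 243.8, 30.0]]
208 [222] [289] [[407.5, 291.3, 30.0], [402.1, 231.1, 30.0]]
```

>>> {"api": "play_rows", "payload": {
  "motion": [
    [[-0.1, -0.2, 3, 0, 0, 0], [-0.1, -0.2, 7, 0, 0, 0], [-0.1, -0.2, 11, 0, 0, 0], [-0.1, -0.2, 13, 0, 0, 0], [-0.1, -0.2, 13.5, 0, 0, 0]]
  ]
}}

```text
time: 25.3
tool_pos: [422.6, 258.1, 11.2]
tcp_rot: [179.8, 0.3, -5.2]
ft_force: [-0.5, 0.2, -0.1]
finger_gap: 85.5
grip_force: 0.0
```

>>> {"api": "play_rows", "payload": {
  "motion": [
    [[0, 0, 0, 0, 0, 0], [0, 0, 0, 0, 0, 0], [0, 0, 0, 0, 0, 0], [0, 0, 0, 0, 0, 0], [0, 0, 0, 0, 0, 0]]
  ]
}}

```text
time: 25.8
tool_pos: [425.2, 260.7, 15.2]
tcp_rot: [-180.0, -0.1, -5.1]
ft_force: [0.3, -0.2, -1.0]
finger_gap: 85.5
grip_force: 0.0
```

>>> {"api": "play_rows", "payload": {
  "motion": [
    [[0, 0.1, 0.2, 0, 0, 0], [0, 0.1, 0.3, 0, 0, 0], [0, 0.1, 0.3, 0, 0, 0]]
  ]
}}

```text
time: 26.1
tool_pos: [424.2, 259.2, 11.0]
tcp_rot: [180.0, 0.0, -5.1]
ft_force: [-0.2, -0.8, 0.5]
finger_gap: 85.3
grip_force: 0.0
```

>>> {"api": "play_rows", "payload": {
  "motion": [
    [[0, 0, 0, 0, 0, 0], [0, 0, 0, 0, 0, 0], [0, 0, 0, 0, 0, 0], [0, 0, 0, 0, 0, 0], [0, 0, 0, 0, 0, 0]]
  ],
  "jaw": 0,
  "squeeze": 80
}}

```text
time: 26.6
tool_pos: [424.9, 259.7, 12.0]
tcp_rot: [-180.0, -0.0, -5.1]
ft_force: [-2.2, -0.8, 4.9]
finger_gap: 59.8
grip_force: 88.4
```

>>> {"api": "play_rows", "payload": {
  "motion": [
    [[0, 0, -0.3, 0, 0, 0], [0, 0, -1, 0, 0, 0], [0, 0, -2, 0, 0, 0], [0, 0, -3, 0, 0, 0], [0, 0, -3, 0, 0, 0]]
  ]
}}

```text
time: 27.1
tool_pos: [426.0, 260.1, 43.5]
tcp_rot: [-179.9, -0.2, -5.1]
ft_force: [-0.1, -0.4, -5.4]
finger_gap: 59.8
grip_force: 87.6
```

>>> {"api": "play_rows", "payload": {
  "motion": [
    [[0, 0, -3, 0, 0, 0], [0, 0, -7, 0, 0, 0], [1.5, 2.8, -10, 0, 0, 0.5], [3.5, 6.5, -10.5, 0, 0, 1], [5.5, 10.3, -10.5, 0, 0, 1.5]]
  ]
}}

```text
time: 27.6
tool_pos: [471.9, 151.5, 148.9]
tcp_rot: [-179.9, -0.3, -6.5]
ft_force: [1.8, -0.1, -5.7]
finger_gap: 59.4
grip_force: 90.3
```

>>> {"api": "play_rows", "payload": {
  "motion": [
    [[2, 3.8, 0, 0, 0, 0.5], [4, 7.6, 0, 0, 0, 1], [6, 11.4, 0, 0, 0, 1.5], [8, 15.2, 0, 0, 0, 2], [10, 19, 0, 0, 0, 2.6]]
  ]
}}

```text
time: 28.1
tool_pos: [548.0, -50.1, 146.3]
tcp_rot: [-180.0, -0.0, -9.2]
ft_force: [1.1, 0.4, -5.2]
finger_gap: 59.9
grip_force: 90.2
```

```bash
python3 - <<'E'
from h import *
T,s=tool(); print(s['tool_pos'],s['tcp_rot'],s['finger_gap'], ((T[:3,:3].T@(np.array([616.2,-200.5,145])-T[:3,3]))/10).round(2))
E
```

```text
[547.95108095 -50.09904096 146.26023386] [-1.79992746e+02 -1.00029742e-02 -9.21871206e+00] 59.8647628907651 [ 9.15 13.75  0.13]
```

>>> {"api": "play_rows", "payload": {
  "motion": [
    [[2.7, 4, 0, 0, 0, 0], [5.4, 8, 0, 0, 0, 0], [8, 12, 0, 0, 0, 0], [9.1, 13.7, 0, 0, 0, 0], [9.1, 13.7, 0, 0, 0, 0]]
  ]
}}

```text
time: 28.6
tool_pos: [616.0, -201.5, 145.7]
tcp_rot: [180.0, -0.0, -9.4]
ft_force: [-1.4, 0.9, -5.0]
finger_gap: 60.0
grip_force: 90.2
```

>>> {"api": "play_rows", "payload": {
  "motion": [
    [[0, 0, 0, 0, 0, 0], [0, 0, 0, 0, 0, 0]]
  ]
}}

```text
time: 28.8
tool_pos: [615.2, -197.0, 145.9]
tcp_rot: [-180.0, 0.1, -9.1]
ft_force: [-0.2, 0.6, -5.5]
finger_gap: 59.8
grip_force: 90.2
```

```bash
python3 - <<'E'
from h import *
for n,L in (('w4',[(193,61),(349,85)]),('w6',[(617,187),(752,203)])):
    d=dict(np.load(n+'.npz')); w=world(d,np.array(L)/1.5,10)[:,:2]; e=w[0]-w[1]; u=np.array([e[1],-e[0]])/np.linalg.norm(e)
    print(n,w.round(1).tolist(),np.linalg.norm(e),np.degrees(np.arctan2(u[1],u[0])),w.mean(0)+59*u)
T,s=tool(); print(s['time'],s['tool_pos'],s['tcp_rot'],s['finger_gap'])
d=snap('wrist'); save(d,'w7.png'); np.savez('w7.npz',**{k:d[k] for k in('mtx','k1','Rwc','c')})
im=np.asarray(d['pixels']); m=cv2.inRange(cv2.cvtColor(im,cv2.COLOR_RGB2HSV),(14,25,90),(35,200,255))
cs,_=cv2.findContours(m,cv2.RETR_EXTERNAL,cv2.CHAIN_APPROX_SIMPLE)
for c in cs:
    if cv2.contourArea(c)>400: print(cv2.boundingRect(c), cv2.approxPolyDP(c,4,True).reshape(-1,2).tolist())
E
```

```text
w4 [[563.9, -146.6], [549.7, -233.9]] 88.53739862267187 -9.25270876784581 [ 615.02980897 -199.7411762 ]
w6 [[563.7, -146.0], [549.9, -234.5]] 89.59088636263623 -8.892214569706448 [ 615.08107013 -199.33677742]
28.8 [ 615.18558977 -197.0029793   145.87549887] [-1.79965127e+02  5.75308404e-02 -9.14369158e+00] 59.84307430812454
(473, 308, 39, 49) [[508, 309], [493, 308], [473, 343], [483, 356]]
(60, 249, 85, 61) [[135, 250], [66, 253], [60, 258], [78, 309], [102, 294], [124, 301], [122, 294], [127, 293], [116, 274], [121, 266], [131, 298], [139, 297], [144, 286]]
(12, 129, 53, 40) [[56, 132], [40, 129], [17, 136], [12, 148], [17, 161], [36, 168], [60, 158], [64, 144]]
(211, 115, 102, 60) [[211, 116], [214, 173], [309, 173], [311, 116]]
(91, 0, 212, 56) [[91, 0], [110, 52], [121, 55], [302, 0], [266, 0], [189, 25], [192, 13], [208, 0]]
```

View pics/w7.png

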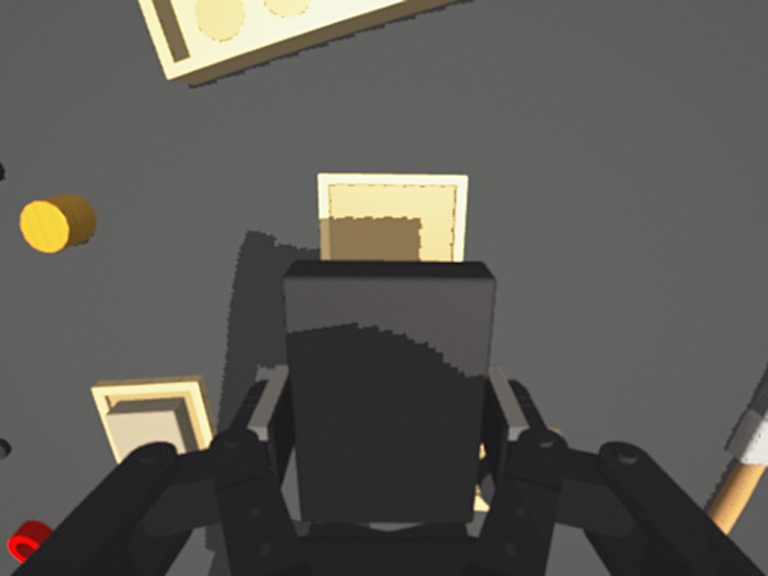

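The slab nest's far edge runs from (318,174) to (467,176), parallel to the held slab. The square block sits in its nest at lower left.

```bash
python3 - <<'E'
from h import *
d=dict(np.load('w7.npz')); w=world(d,np.array([(318,174),(467,176)])/1.5,10)[:,:2]; e=w[0]-w[1]; u=np.array([e[1],-e[0]])/np.linalg.norm(e)
print(np.linalg.norm(e),np.degrees(np.arctan2(u[1],u[0])),w.mean(0)-59*u)
b=world(d,np.array([(284,279),(495,277),(472,520),(302,521)])/1.5,164); print(b.mean(0),b[0]-b[3],np.linalg.norm(b[0]-b[3]))
T,s=tool(); print(s['time'],s['tool_pos'],s['tcp_rot'])
E
```

```text
88.21207067884791 -9.825841863728796 [ 614.97592589 -199.77619988]
[ 614.44844357 -197.59610305  164.        ] [ 88.76794934 -15.09635158   0.        ] 90.04248253286283
28.85 [ 615.28812279 -196.79915704  146.07513886] [-1.79973122e+02  3.80456239e-02 -9.12455148e+00]
```

>>> {"api": "play_rows", "payload": {
  "motion": [
    [[0, 0, 3, 0, 0, 0], [0, 0, 7, 0, 0, 0], [0, 0, 10, 0, 0, 0], [0, 0, 11.6, 0, 0, 0], [0, 0, 11.9, 0, 0, 0]]
  ]
}}

```text
time: 29.35
tool_pos: [613.7, -196.5, 24.8]
tcp_rot: [-179.9, 0.3, -9.1]
ft_force: [-1.0, -0.6, -5.4]
finger_gap: 60.1
grip_force: 90.1
```

>>> {"api": "play_rows", "payload": {
  "motion": [
    [[0, 0, 0, 0, 0, 0], [0, 0, 0, 0, 0, 0], [0, 0, 0, 0, 0, 0], [0, 0, 0, 0, 0, 0], [0, 0, 0, 0, 0, 0]]
  ]
}}

```text
time: 29.85
tool_pos: [616.2, -198.3, 28.2]
tcp_rot: [180.0, -0.1, -9.2]
ft_force: [0.5, -0.0, -5.0]
finger_gap: 59.7
grip_force: 90.1
```

>>> {"api": "play_rows", "payload": {
  "motion": [
    [[0, 0, 0, 0, 0, 0], [0, 0, 0, 0, 0, 0]]
  ]
}}

```text
time: 30.05
tool_pos: [615.6, -198.1, 27.3]
tcp_rot: [-180.0, 0.0, -9.2]
ft_force: [0.1, -0.6, -5.0]
finger_gap: 60.0
grip_force: 90.1
```

>>> {"api": "play_rows", "payload": {
  "motion": [
    [[0, 0.1, 0.3, 0, 0, 0], [0, 0.1, 0.6, 0, 0, 0], [0, 0.1, 0.9, 0, 0, 0], [0, 0.1, 1.1, 0, 0, 0], [0, 0.1, 1.1, 0, 0, 0]]
  ]
}}

```text
time: 30.55
tool_pos: [615.0, -198.9, 15.6]
tcp_rot: [-180.0, 0.1, -9.2]
ft_force: [-1.0, -0.7, -5.8]
finger_gap: 60.1
grip_force: 90.2
```

>>> {"api": "play_rows", "payload": {
  "motion": [
    [[0, 0, 0.1, 0, 0, 0], [0, 0, 0.2, 0, 0, 0], [0, 0, 0.3, 0, 0, 0], [0, 0, 0.4, 0, 0, 0], [0, 0, 0.4, 0, 0, 0]]
  ]
}}

```text
time: 31.05
tool_pos: [615.4, -199.0, 12.1]
tcp_rot: [-180.0, 0.0, -9.2]
ft_force: [0.0, 0.1, -4.6]
finger_gap: 59.9
grip_force: 90.2
```

>>> {"api": "play_rows", "payload": {
  "motion": [
    [[0, 0, 0.1, 0, 0, 0], [0, 0, 0.2, 0, 0, 0], [0, 0, 0.3, 0, 0, 0], [0, 0, 0.3, 0, 0, 0]]
  ]
}}

```text
time: 31.45
tool_pos: [615.3, -199.0, 9.0]
tcp_rot: [-180.0, 0.0, -9.2]
ft_force: [-0.1, 0.0, -6.2]
finger_gap: 59.9
grip_force: 90.2
```

>>> {"api": "play_rows", "payload": {
  "motion": [
    [[0, 0, 0.05, 0, 0, 0], [0, 0, 0.1, 0, 0, 0], [0, 0, 0.15, 0, 0, 0], [0, 0, 0.15, 0, 0, 0]]
  ]
}}

```text
time: 31.85
tool_pos: [615.4, -199.0, 7.7]
tcp_rot: [-180.0, 0.0, -9.2]
ft_force: [-0.0, -0.0, -5.7]
finger_gap: 60.0
grip_force: 90.2
```

>>> {"api": "play_rows", "payload": {
  "motion": [
    [[0, 0, 0.05, 0, 0, 0], [0, 0, 0.1, 0, 0, 0], [0, 0, 0.1, 0, 0, 0]]
  ]
}}

```text
time: 32.15
tool_pos: [615.5, -199.1, 7.1]
tcp_rot: [180.0, -0.0, -9.2]
ft_force: [-1.6, -0.2, -2.4]
finger_gap: 59.8
grip_force: 90.6
```

>>> {"api": "play_rows", "payload": {
  "motion": [
    [[0, 0, 0.05, 0, 0, 0], [0, 0, 0.1, 0, 0, 0], [0, 0, 0.1, 0, 0, 0]]
  ]
}}

```text
time: 32.45
tool_pos: [615.6, -199.1, 7.1]
tcp_rot: [180.0, 0.0, -9.2]
ft_force: [-6.7, 2.6, 7.5]
finger_gap: 59.6
grip_force: 91.8
```

>>> {"api": "play_rows", "payload": {
  "motion": [
    [[0, 0, 0, 0, 0, 0], [0, 0, 0, 0, 0, 0], [0, 0, 0, 0, 0, 0], [0, 0, 0, 0, 0, 0]]
  ],
  "jaw": 1
}}

```text
time: 32.85
tool_pos: [615.8, -199.2, 6.0]
tcp_rot: [180.0, -0.0, -9.2]
ft_force: [-0.2, -0.2, 0.5]
finger_gap: 85.5
grip_force: 0.0
```

>>> {"api": "play_rows", "payload": {
  "motion": [
    [[0, 0, -2, 0, 0, 0], [0, 0, -5, 0, 0, 0], [0, 0, -9, 0, 0, 0], [0, 0, -13, 0, 0, 0], [0, 0, -16, 0, 0, 0]]
  ]
}}

```text
time: 33.35
tool_pos: [616.3, -199.4, 169.0]
tcp_rot: [180.0, -0.2, -9.2]
ft_force: [0.6, 0.0, 0.8]
finger_gap: 85.8
grip_force: 0.0
```

>>> {"api": "play_rows", "payload": {
  "motion": [
    [[-4, 0, 0, 0, 0, 0], [-8, 0, 0, 0, 0, 0], [-10, 0, 0, 0, 0, 0], [-10, 0, 0, 0, 0, 0], [-10, 0, 0, 0, 0, 0]]
  ]
}}

```text
time: 33.85
tool_pos: [517.0, -183.3, 166.3]
tcp_rot: [180.0, -0.1, -9.2]
ft_force: [0.8, -0.4, 0.0]
finger_gap: 85.8
grip_force: 0.0
```

```bash
python3 - <<'E'
from h import *
T,s=tool(); print(s['time'],s['tool_pos'],s['finger_gap'],s['ft_force'])
d=snap('wrist'); im=np.asarray(d['pixels']); g=im.astype(int).sum(2)//3
# slab top (z=25) rectangle and nest rectangle
u,v=pix(d,[615.3,-199,25])[0].astype(int); print(u,v, g[v,u])
m=((g<100)).astype(np.uint8)
cream=cv2.inRange(cv2.cvtColor(im,cv2.COLOR_RGB2HSV),(14,25,80),(35,200,255))
cs,_=cv2.findContours(cream,cv2.RETR_CCOMP,cv2.CHAIN_APPROX_NONE)
for c in cs:
    if cv2.contourArea(c)>1500:
        R=cv2.minAreaRect(c); b=cv2.boxPoints(R)
        for z in (10,25):
            w=world(d,b,z); e=[w[1]-w[0],w[2]-w[1]]
            print(np.round(R[0]),z,w.mean(0).round(1),[(np.linalg.norm(x).round(1),np.degrees(np.arctan2(x[1],x[0])).round(1)) for x in e])
E
```

```text
33.85 [ 516.99030639 -183.27198817  166.28618009] 85.80428301001783 [ 0.78650028 -0.42208408  0.00177941]
257 69 126
[338. 227.] 10 [ 444.5 -259.7   10. ] [(np.float64(79.8), np.float64(-12.1)), (np.float64(81.0), np.float64(-105.5))]
[338. 227.] 25 [ 452.3 -256.5   25. ] [(np.float64(75.8), np.float64(-12.1)), (np.float64(76.9), np.float64(-105.5))]
[ 97. 197.] 10 [519. -10.  10.] [(np.float64(86.4), np.float64(-88.1)), (np.float64(91.1), np.float64(175.8))]
[ 97. 197.] 25 [523.1 -19.4  25. ] [(np.float64(82.1), np.float64(-88.1)), (np.float64(86.6), np.float64(175.8))]
[32. 37.] 10 [683.6   4.2  10. ] [(np.float64(35.4), np.float64(-27.5)), (np.float64(53.7), np.float64(-109.7))]
[32. 37.] 25 [679.3  -5.9  25. ] [(np.float64(33.6), np.float64(-27.5)), (np.float64(51.0), np.float64(-109.7))]
[258.  68.] 10 [ 615.  -199.9   10. ] [(np.float64(77.9), np.float64(-99.1)), (np.float64(108.8), np.float64(173.0))]
[258.  68.] 25 [ 614.2 -199.8   25. ] [(np.float64(74.0), np.float64(-99.1)), (np.float64(103.3), np.float64(173.0))]
[258.  68.] 10 [ 615.4 -200.    10. ] [(np.float64(96.3), np.float64(-10.9)), (np.float64(64.1), np.float64(-99.1))]
[258.  68.] 25 [ 614.6 -199.8   25. ] [(np.float64(91.5), np.float64(-10.9)), (np.float64(60.9), np.float64(-99.1))]
```

The slab measures 91.5 x 61 mm at a top height of 25 mm, so it is seated and centred. All four parts touched down at the recess-floor height, and every nest is filled.

>>> {"api": "play_rows", "payload": {
  "motion": [
    [[0, 0, 0, 0, 0, 0], [0, 0, 0, 0, 0, 0], [0, 0, 0, 0, 0, 0], [0, 0, 0, 0, 0, 0], [0, 0, 0, 0, 0, 0]]
  ]
}}

```text
time: 34.4
tool_pos: [516.9, -183.1, 165.6]
tcp_rot: [-180.0, 0.0, -9.2]
ft_force: [-0.8, -0.3, -0.1]
finger_gap: 85.5
grip_force: 0.0
```

```bash
python3 -c "
from bench import job
print(job.hand_in())"
```

```text
the job is handed in; nothing more can be done
None
```

I set the ring, disc, square block and slab, in that order, each in its own nest, let go and at rest, and handed the job in at about 34 s; the hand-in returned no verdict.

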